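# Staple the index cards and ease the stapler's arm back up

## Robot

A 7-joint arm with a two-finger parallel gripper is mounted at the origin on the work surface. World frame = base frame: x ahead of the robot, y to its left, z up, the work surface at z = 0. Lengths are in mm, angles in rad, forces in N, time in s.
With the tool pointing down it reaches from about 400 to 875 mm from the base axis. Payload 4.4 kg.
Tool frame: the origin (TCP) lies midway between the tips of the shut fingers; the grasp point (between the pads) lies 19 mm behind it (ctrl.grip_point_offset is the distance from the TCP to the grasp point, in mm); z points along the fingers, y is the line along which they close (so a half turn about z gives the same grasp; the last joint's range is limited). The gripper opens to 85 mm and grips with 20 to 120 N. Pads are 22 mm wide; open, the fingers measure 114 mm over their backs; the gripper's body (76 mm by 85 mm) begins 54 mm behind the grasp point. The pads swing forward as they close: fully open they stand 13 mm farther back than shut.
Start: joints at [-1.231, 0.628, 0.038, 1.517, -0.027, 0.996, -0.02], TCP at [256.568, 597.236, 231.313] pointing down, gripper open.
Joint ranges: [-3.06, 3.06], [-0.37, 2.12], [-1.25, 1.32], [0.18, 2.47], [-1.1, 4.24], [0.23, 1.98], [-2.94, 2.94]. Speed limits (rad/s): [2.57, 2.57, 3.14, 3.14, 3.14, 3.14, 3.14].

## Interface

Orientations are given as [roll, pitch, yaw] about the fixed x, y, z axes, in that order (R = Rz(yaw) Ry(pitch) Rx(roll)).
In Python, from cell import ctrl, telemetry, get_image, calibration gives the robot as it stands (ctrl), with the cameras as plain functions and the readings (telemetry).
- The arm moves only by the tool nudge_tcp, called after "Call:" as a command line: name --argument value ..., lists and objects as JSON in quotes. Schema: {"type":"object","properties":{"ticks":{"type":"object","properties":{"deltas":{"type":"array","items":{"type":"array","items":{"type":"number"},"minItems":7,"maxItems":7},"minItems":1,"maxItems":12}},"additionalProperties":false,"required":["deltas"]},"only":{"type":"string"},"quiet":{"type":"boolean"},"lines":{"type":"string"}},"required":["ticks"],"additionalProperties":false}. ticks is an object whose key "deltas" holds a list of rows, 1 to 12 of them, each of 7 numbers: dx, dy, dz in parts of the range, where 1.0 means 600 mm, then a rotation vector rx, ry, rz in parts of the range, where 1.0 means 4 rad, then the finger opening in mm; each row shifts and turns the commanded pose from where the row before left it, along the tool's axes as they then stand; what a row does not reach is not made up. A row lasts 1/10 s, in which the tool goes at most 50 mm and 0.15 rad, less where a joint would pass 70% of its speed; a pose out of reach is approached as far as the arm can. The fingers move at their own pace and stop on an object; the grip force is fixed at half the most. Time passes only in rows, so rows that do not move let the fingers close. The tool returns the time, the measured TCP pose, the force, the opening and the grip force at its end. only (a regular expression) keeps the lines of the reply that match it, lines (a string "A,B") keeps lines A to B, and quiet returns only ok. Input that does not fit is refused with a message, and nothing moves.
- telemetry.read_state(): the state, without advancing time (a new reading comes with each control period).
- get_image(name): name is "side" or "top" or "wrist"; returns the picture (400x640x3 uint8, blue, green, red); there is no depth.
- calibration(name): a dict with "fx", "fy", "cx", "cy" (pixels), "k1" (the pictures are not rectified: a ray, as slopes to the right and down, at radius r is drawn at 1 + k1 r^2 times it, then the intrinsics apply), "rvec" (rotation vector, rad) and "tvec" (3), from world to camera coordinates, as OpenCV has them; the wrist camera has in their place "hand_eye" (4x4, takes a point from camera to tool coordinates, whose origin is the TCP and whose axes are the flange's). Camera axes: x right, y down, z forward; pixel columns grow to the right and rows downward; lengths in mm; the calibration is good to about 2 mm. A picture is of the moment at which its call begins: read the wrist's pose just before it. calibration takes no time and is no camera call.
- ctrl.finish_job(): hands the job in; it is judged then, once.
The state is a dict: "clock": time; "qpos": joint angles; "qd": joint speeds; "tau": joint torques, N m; "eef_pos": TCP position; "tool_rot": TCP orientation; "force": force on the tool from outside, world axes, zero at the start; "torque": the same for the moment, N m; "width": finger opening in mm; "gripper_force": force on a finger pad.
Only numpy, scipy, OpenCV 4.12 (cv2) and the standard library are available. Lean on these libraries where they do the work, as an engineer would, in place of code of your own. Each camera call takes 0.05 s, during which the arm holds its last target. There are 200 camera calls.

## Task

Staple the stack of index cards that lies in the mouth of the big heavy-duty stapler: press its arm fully down and keep it down for a moment. Then let the sprung arm come up slowly under your fingers, taking about two seconds, until it is fully raised; it must never snap back. Do not shift the cards or the small stapler, and end clear of everything.

Things in the scene. Friction and masses are not known exactly. Their poses are not given: they have to be found in the camera images.
- stapler_arm (a joint): Sprung arm of the big stapler (280 mm long, black and dark steel, fixed to the desk, nose roughly towards the robot). Hinge angle in rad: 0 = fully raised, where the spring holds it, sloping up 0.30 rad to the nose; 0.30 = fully down, level, on a solid stop. Pressing on the pad takes about 3 N at the top, 8 N at the bottom; let go, it flies up.
- press_pad (a point): Centre of the flat top (75 x 36 mm) of the press pad at the nose of the big stapler's arm, 14 mm proud of the arm behind it. x runs back along the arm to the hinge, y across it; its yaw is the stapler's heading. Hinge axis: along y, 223 mm behind and 16 mm below. Height above the desk: raised 161 mm, fully down 96 mm; going down it also moves 15 mm away from the hinge.
- cards: Stack of white index cards, 74 x 105 x 8 mm, lying loose on the big stapler's 14 mm thick feed plate, below the nose of the arm, its rear edge in the stapler's 18 mm high mouth. Origin: centre of its underside; z up, long side along y.
- small_stapler: Ordinary small desk stapler, black and steel, 125 x 34 mm and 58 mm high, standing loose on the desk, a bystander. Origin: centre of its underside; x along its length, z up.

How it is judged (in metres and radians):
On the way, in this order (a step that is already met when the one before it is completed fails the run):
1. the big stapler's arm is pressed fully down (past 0.27 rad of 0.30) and kept there for 0.2 s (value of joint stapler_arm above 0.27 rad), for 0.2 s.
2. the arm is fully raised again (below 0.03 rad) (value of joint stapler_arm below 0.03 rad), for 0.2 s.
At the end, for the whole second after the job is handed in: The big stapler's arm is fully raised again (within 0.03 rad of its top stop), the cards lie within 15 mm and the small stapler within 20 mm of where they started (value of joint stapler_arm below 0.03 rad and distance of cards from where it was at the start of the episode below 0.015 m and distance of small_stapler from where it was at the start of the episode below 0.02 m); the robot touches nothing.
It fails at once if the big stapler's arm snaps back: it rises faster than 0.8 rad/s (about 0.18 m/s at the pad) (velocity of joint stapler_arm below -0.8 rad/s).
It fails at once if the cards are shifted by more than 15 mm (distance of cards from where it was at the start of the episode above 0.015 m).
It fails at once if the small stapler is pushed by more than 20 mm (distance of small_stapler from where it was at the start of the episode above 0.02 m).
It also fails if it takes over 34 s, if anything falls off the work surface, if the arm or the gripper's body presses on something with over 40 N, if the wrist force passes 120 N, or if a joint passes its speed limit or range.

## Working session

There is one attempt and no reset: what is moved stays moved. The work goes in short steps, Python scripts to look and compute and a tool call to move; the robot and the scene stay as the last step left them, time stands still between calls to the robot, and variables do not carry over. Pictures are saved under pics/ and viewed, at most 10 in all, crops included, and the job is handed in when it is done.

```bash
ls; mkdir -p pics
```

Create h.py:
```python
import numpy as np, cv2
from cell import ctrl, telemetry, get_image, calibration
from scipy.spatial.transform import Rotation as R
def ray(name,u,v):
    c=calibration(name)
    x=(u-c["cx"])/c["fx"]; y=(v-c["cy"])/c["fy"]
    s=np.hypot(x,y); r=s
    for _ in range(30): r=s/(1+c["k1"]*r*r)
    f=r/s if s>0 else 1
    d=np.array([x*f,y*f,1.])
    M=cv2.Rodrigues(np.array(c["rvec"],float))[0]; t=np.array(c["tvec"],float).ravel()
    return -M.T@t, M.T@d
def atz(name,u,v,z):
    o,d=ray(name,u,v); return o+d*(z-o[2])/d[2]
def tri(p1,p2):
    (o1,d1),(o2,d2)=ray("top",*p1),ray("side",*p2)
    k=np.linalg.lstsq(np.c_[d1,-d2],o2-o1,rcond=None)[0]
    a,b=o1+d1*k[0],o2+d2*k[1]
    return (a+b)/2,np.linalg.norm(a-b)
```

Run:
```python
from h import *
for n in("top","side"): cv2.imwrite(f"pics/{n}0.png",get_image(n))
s=telemetry.read_state();print(s);print(calibration("top"))
```

```text
cell.py
pics
{'clock': 0.1, 'qpos': array([-1.23082212,  0.62926873,  0.03844945,  1.51827613, -0.02703199,
        0.99627496, -0.01998124]), 'qd': array([ 2.57602101e-05, -1.28013614e-03,  4.68994659e-04, -2.11130369e-03,
       -8.66095625e-04, -1.10217030e-03,  1.06844544e-03]), 'tau': array([ 3.38669161e-03, -5.64526820e+01,  1.23091489e+00, -1.93970597e+01,
        1.14144574e-02,  5.37531014e-03,  6.82831541e-06]), 'eef_pos': array([256.32037051, 596.72011996, 230.46872722]), 'tool_rot': array([-3.13988316e+00, -6.04292416e-06,  2.73581581e+00]), 'force': array([-0.38495961,  0.12263864,  0.30177171]), 'torque': array([-0.01397463, -0.03811542, -0.04818419]), 'gripper_force': 0.0, 'width': 85.309605263177}
{'fx': 495.93422774548964, 'fy': 495.93422774548964, 'cx': 318.6371132997526, 'cy': 205.8688599096156, 'k1': -0.06977993047255515, 'rvec': array([ 2.13859431, -2.17772984,  0.15543435]), 'tvec': array([ -18.5369499 ,  574.10993044, 1179.29965384])}
```

View pics/top0.png

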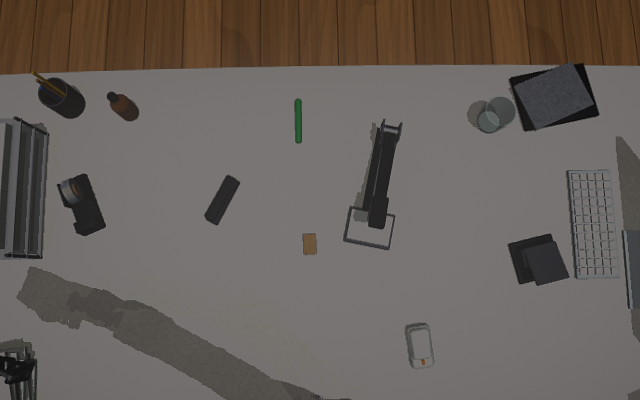

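View pics/side0.png

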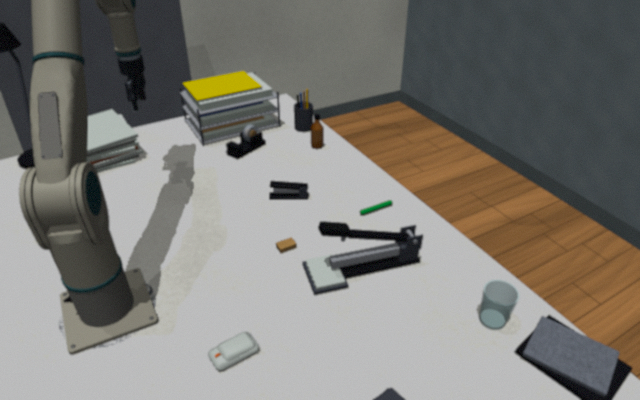

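The top view shows the big stapler with its nose at about (377,220) and hinge at (390,128); the small stapler is at (222,200), well away. In the side view the pad is at about (333,229).

Run:
```python
from h import *
a=cv2.imread("pics/top0.png")[110:260,330:430]; b=cv2.imread("pics/side0.png")[205:305,295:435]
a=cv2.resize(a,None,fx=4,fy=4,interpolation=2); b=cv2.resize(b,None,fx=5,fy=5,interpolation=2)
f=lambda i:np.clip(i.astype(float)*2.0,0,255).astype(np.uint8)
cv2.imwrite("pics/ca.png",f(a));cv2.imwrite("pics/cb.png",f(b))
```

```text
(no output)
```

View pics/ca.png

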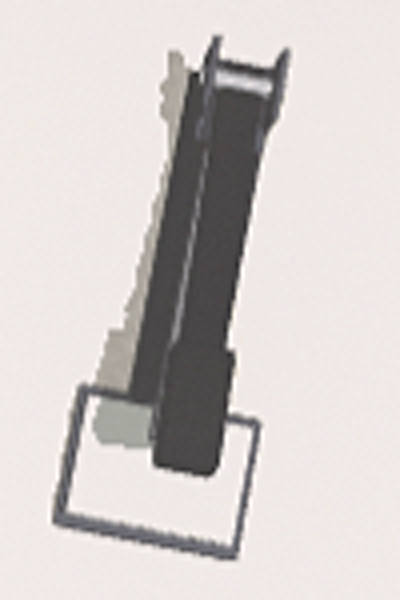

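View pics/cb.png

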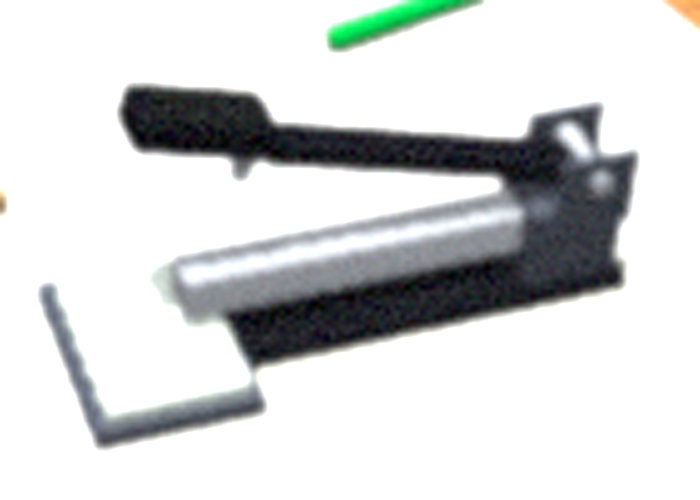

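The crops show the pad's top corners at ca (172,342), (234,350), (214,474) and (154,464). In cb, the far edge of the pad runs from (130,88) to (258,94), and the hinge brackets are at (600,105) and (635,155).

Run:
```python
from h import *
T=lambda x,y:(330+(x-1.5)/4,110+(y-1.5)/4); S=lambda x,y:(295+(x-2)/5,205+(y-2)/5)
np.set_printoptions(precision=1,suppress=True)
print("cams",ray("top",320,200)[0],ray("side",320,200)[0])
h=[150,150,172,172] # rear lower, nose higher
for p,z in zip([(172,342),(234,350),(214,474),(154,464)],[150,150,172,172]): print(p,atz("top",*T(*p),z))
c=atz("top",*T(194,407),161);print("centre",c)
hz=145
a=atz("top",*T(196,80),hz);print("hinge area L/R",atz("top",*T(208,130),145),atz("top",*T(264,130),145))
for t in[(154,464),(214,474)]:print("front",t,tri(T(*t),S(128,90)))
for t in[(172,342),(234,350)]:print("rear",t,tri(T(*t),S(258,94)))
# feed plate corners z=14
P=[atz("top",*T(*p),14) for p in[(82,386),(260,422),(236,558),(55,522)]];print(np.array(P))
for t,s in[((55,522),(100,425)),((236,558),(46,290)),((82,386),(262,395))]:print("plate",tri(T(*t),S(*s)))
print("tip",tri(T(216,42),S(635,155)),tri(T(288,52),S(600,105)))
print(calibration("side")["tvec"],telemetry.read_state()["clock"])
```

```text
cams [ 413.2  -13.5 1244.9] [  87.5 -915.   862.9]
(172, 342) [ 581.  -148.8  150. ]
(234, 350) [ 575.8 -183.5  150. ]
(214, 474) [ 504.6 -166.6  172. ]
(154, 464) [ 510.7 -134.   172. ]
centre [ 542.8 -158.4  161. ]
hinge area L/R [ 703.9 -174.3  145. ] [ 703.4 -206.4  145. ]
front (154, 464) (array([ 513.9, -136.2,  161.4]), np.float64(4.823278092608527))
front (214, 474) (array([ 502.4, -164.2,  185.8]), np.float64(2.2008033417741695))
rear (172, 342) (array([ 582.1, -149.7,  142.4]), np.float64(0.01238437229630269))
rear (234, 350) (array([ 568.8, -178.6,  168.8]), np.float64(9.201427435809578))
[[ 574.9 -108.1   14. ]
 [ 550.2 -219.2   14. ]
 [ 465.5 -201.    14. ]
 [ 490.   -89.1   14. ]]
plate (array([ 506.5, -100.1,  -99.5]), np.float64(20.43481776836961))
plate (array([ 454.4, -184.9,   99.9]), np.float64(16.056468509328997))
plate (array([ 599.5, -121.4, -103.5]), np.float64(20.027421906133732))
tip (array([ 789. , -197.2,   52. ]), np.float64(8.73692263210245)) (array([ 749. , -222.6,  123.9]), np.float64(14.711986120740963))
[-522.9  251.5 1119.3] 0.1
```

Add to h.py:
```python
np.set_printoptions(precision=2,suppress=True)
def togo(p,yaw):
    s=telemetry.read_state(); M=R.from_euler("xyz",s["tool_rot"]); D=R.from_euler("xyz",[np.pi,0,yaw])
    print("d tool",M.inv().apply(np.array(p)-s["eef_pos"]),"rotvec",(M.inv()*D).as_rotvec(),"in target axes",D.inv().apply(np.array(p)-s["eef_pos"]))
```

Run:
```python
from h import *
T=lambda x,y:(330+(x-1.5)/4,110+(y-1.5)/4); S=lambda x,y:(295+(x-2)/5,205+(y-2)/5)
for t,s in[((236,558),(100,425)),((55,522),(46,290)),((260,422),(262,395))]:print("plate",tri(T(*t),S(*s)))
togo([543,-158.5,195],2.927)
```

```text
plate (array([ 465.17, -200.64,   15.79]), np.float64(0.5505474149754936))
plate (array([491.3 , -89.98,   3.44]), np.float64(1.366488439179271))
plate (array([ 548.87, -218.9 ,   11.61]), np.float64(3.4074852906269846))
d tool [-561.51 -580.67   36.46] rotvec [-0.   -0.   -0.19] in target axes [-440.93 -676.85   35.47]
```

The manual's scale: shifts go in shares of 600 mm and turns go in shares of 4 rad. Converting my numbers, -31 mm / 600 = -0.0517, -20 mm / 600 = -0.0333, -0.1 rad / 4 = -0.025.

Call:
nudge_tcp --ticks '{"deltas": [[0, 0, 0, 0, 0, -0.025, 0], [0, 0, 0, 0, 0, -0.0225, 0], [-0.0167, -0.025, 0, 0, 0, 0, 0], [-0.0333, -0.0517, 0, 0, 0, 0, 0], [-0.0333, -0.0517, 0, 0, 0, 0, 0], [-0.0333, -0.0517, 0, 0, 0, 0, 0], [-0.0333, -0.0517, 0, 0, 0, 0, 0], [-0.0333, -0.0517, 0, 0, 0, 0, 0], [-0.0333, -0.0517, 0, 0, 0, 0, 0], [-0.0333, -0.0517, 0, 0, 0, 0, 0], [-0.0333, -0.0517, 0, 0, 0, 0, 0], [-0.0333, -0.0517, 0, 0, 0, 0, 0]]}'

```text
clock: 1.3
eef_pos: [379.4, 267.8, 231.1]
tool_rot: [-3.141, -0.0, 2.926]
force: [1.2, -0.2, 0.5]
width: 0.0
gripper_force: 0.0
```

Call:
nudge_tcp --ticks '{"deltas": [[-0.0333, -0.0517, 0, 0, 0, 0, 0], [-0.0333, -0.0517, 0, 0, 0, 0, 0], [-0.0333, -0.0517, 0, 0, 0, 0, 0], [-0.0333, -0.0517, 0, 0, 0, 0, 0], [-0.0333, -0.0517, 0, 0, 0, 0, 0], [-0.0333, -0.0517, 0, 0, 0, 0, 0], [-0.0333, -0.0517, 0, 0, 0, 0, 0], [-0.0333, -0.0517, 0, 0, 0, 0, 0], [-0.0333, -0.0517, 0, 0, 0, 0, 0], [-0.0333, -0.0517, 0, 0, 0, 0, 0], [-0.0167, -0.025, 0, 0, 0, 0, 0], [0, 0, 0, 0, 0, 0, 0]]}'

```text
clock: 2.5
eef_pos: [515.1, -96.5, 230.9]
tool_rot: [-3.14, 0.0, 2.92]
force: [-0.6, 0.3, -0.3]
width: -0.1
gripper_force: 0.0
```

```bash
python3 -c "
from h import *
togo([543,-158.5,185],2.927)"
```

```text
d tool [-40.84 -54.25  46.03] rotvec [-0.    0.   -0.01] in target axes [-40.5  -54.59  45.93]
```

Converted, -18 mm / 600 = -0.03, 15 mm / 600 = 0.025.

Call:
nudge_tcp --ticks '{"deltas": [[-0.0233, -0.03, 0.0083, 0, 0, 0, 0], [-0.0233, -0.03, 0.0167, 0, 0, 0, 0], [-0.0217, -0.03, 0.025, 0, 0, 0, 0], [0, 0, 0.0167, 0, 0, 0, 0], [0, 0, 0.01, 0, 0, 0, 0], [0, 0, 0, 0, 0, 0, 0]]}'

```text
clock: 3.1
eef_pos: [542.2, -152.3, 184.3]
tool_rot: [3.14, -0.003, 2.928]
force: [-0.3, 1.2, -0.7]
width: 0.0
gripper_force: 0.0
```

Run:
```python
from h import *
togo([543,-158.5,161],2.927)
a=get_image("top")[110:260,330:430];b=get_image("side")[165:285,290:430]
a=cv2.resize(a,None,fx=4,fy=4);b=cv2.resize(b,(700,600))[:, :]
a=cv2.resize(a,(300,450));b=cv2.resize(b,(500,429));i=np.zeros((450,800,3),np.uint8);i[:,:300]=a;i[:429,300:]=b
cv2.imwrite("pics/s1.png",np.clip(i*1.8,0,255).astype(np.uint8))
```

```text
d tool [-2.19 -5.87 23.33] rotvec [ 0. -0.  0.] in target axes [-2.13 -5.84 23.35]
```

View pics/s1.png

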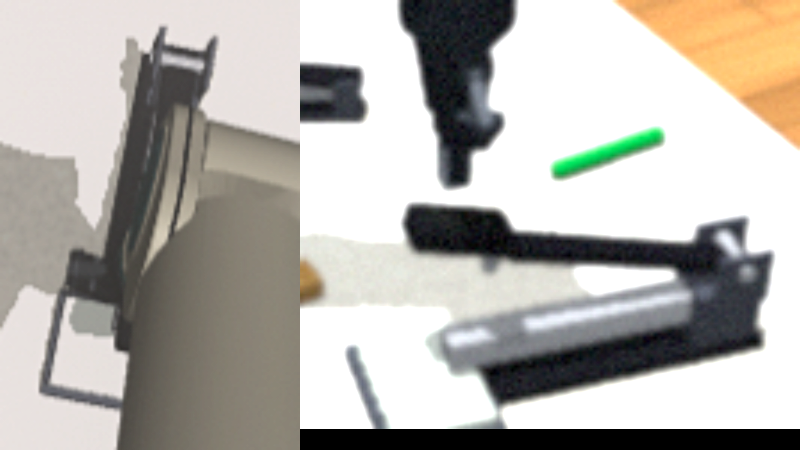

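The view shows the closed fingertips at (455,185), straight over the pad at (455,215).

Converted, 5 mm / 600 = 0.0083, 4 mm / 600 = 0.0067.

Call:
nudge_tcp --ticks '{"deltas": [[-0.0017, -0.005, 0.0083, 0, 0, 0, 0], [-0.0017, -0.005, 0.0083, 0, 0, 0, 0], [0, 0, 0.0067, 0, 0, 0, 0], [0, 0, 0.0033, 0, 0, 0, 0], [0, 0, 0.0033, 0, 0, 0, 0], [0, 0, 0.0033, 0, 0, 0, 0], [0, 0, 0.0017, 0, 0, 0, 0], [0, 0, 0, 0, 0, 0, 0]]}'

```text
clock: 4.0
eef_pos: [543.9, -160.8, 164.4]
tool_rot: [3.141, -0.0, 2.926]
force: [-0.6, -0.9, 0.9]
width: 0.1
gripper_force: 0.4
```

```bash
python3 -c "
from h import *
togo([543,-158.5,161],2.927)"
```

```text
d tool [1.38 2.05 3.39] rotvec [ 0. -0. -0.] in target axes [1.38 2.05 3.39]
```

Converted, 4 mm / 600 = 0.0067, 1.5 mm / 600 = 0.0025.

Call:
nudge_tcp --ticks '{"deltas": [[0.0017, 0.0017, 0.005, 0, 0, 0, 0], [0.0025, 0.0008, 0.0067, 0, 0, 0, 0], [0.0025, 0.0008, 0.0067, 0, 0, 0, 0], [0.0025, 0, 0.0067, 0, 0, 0, 0], [0.0025, 0, 0.0067, 0, 0, 0, 0], [0, 0, 0, 0, 0, 0, 0]]}'

```text
clock: 4.6
eef_pos: [537.7, -157.4, 144.9]
tool_rot: [3.141, 0.0, 2.926]
force: [1.8, -2.7, 2.2]
width: -0.2
gripper_force: 1.7
```

```bash
python3 -c "
from h import *
togo([543,-158.5,161],2.927)"
```

```text
d tool [ -5.46   0.03 -16.11] rotvec [ 0.  0. -0.] in target axes [ -5.45   0.02 -16.12]
```

Converted, 4 mm / 600 = 0.0067, 1.2 mm / 600 = 0.002.

Call:
nudge_tcp --ticks '{"deltas": [[0.002, 0, 0.0067, 0, 0, 0, 0], [0.002, 0, 0.0067, 0, 0, 0, 0], [0.0017, 0, 0.0067, 0, 0, 0, 0], [0.0017, 0, 0.0067, 0, 0, 0, 0], [0.0013, 0, 0.0067, 0, 0, 0, 0], [0.0013, 0, 0.0067, 0, 0, 0, 0], [0.001, 0, 0.0067, 0, 0, 0, 0], [0.0008, 0, 0.0067, 0, 0, 0, 0], [0, 0, 0, 0, 0, 0, 0]]}'

```text
clock: 5.5
eef_pos: [530.6, -155.7, 112.9]
tool_rot: [3.141, -0.0, 2.926]
force: [2.6, -2.3, 6.0]
width: 0.2
gripper_force: 2.7
```

Run:
```python
from h import *
togo([543,-158.5,161],2.927)
b=get_image("side")[185:305,290:430];b=cv2.resize(b,(700,600))
cv2.imwrite("pics/s2.png",np.clip(b*1.8,0,255).astype(np.uint8))
```

```text
d tool [-12.73  -0.02 -48.13] rotvec [ 0. -0. -0.] in target axes [-12.74  -0.05 -48.12]
```

View pics/s2.png

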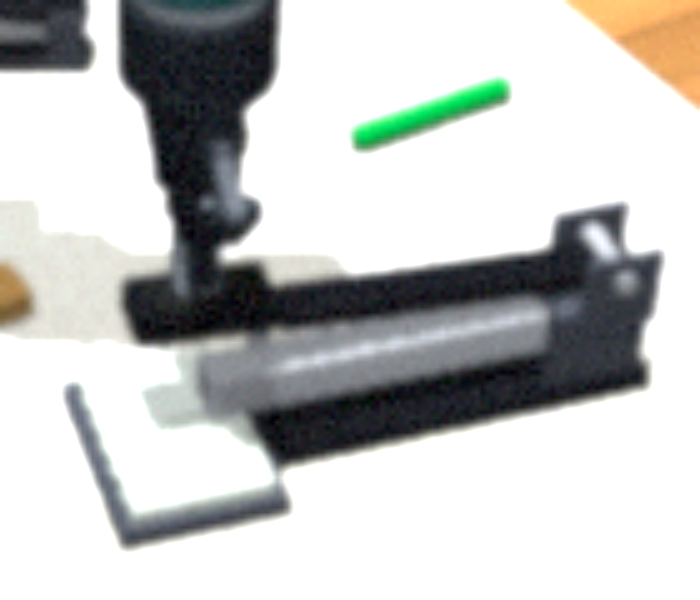

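The view shows the fingertips at (195,285), centred on the pad, with the arm most of the way down and the cards still in place. I'll keep pressing.

Converted, 4 mm / 600 = 0.0067, 3 mm / 600 = 0.005.

Call:
nudge_tcp --ticks '{"deltas": [[0.0007, 0, 0.0067, 0, 0, 0, 0], [0.0005, 0, 0.0067, 0, 0, 0, 0], [0.0003, 0, 0.0067, 0, 0, 0, 0], [0.0002, 0, 0.005, 0, 0, 0, 0], [0, 0, 0.0017, 0, 0, 0, 0], [0, 0, 0, 0, 0, 0, 0]]}'

```text
clock: 6.15
eef_pos: [529.0, -155.4, 97.3]
tool_rot: [3.141, -0.001, 2.926]
force: [0.3, -1.1, 6.3]
width: -0.0
gripper_force: 3.3
```

Call:
nudge_tcp --ticks '{"deltas": [[0, 0, 0.0017, 0, 0, 0, 0], [0, 0, 0.0017, 0, 0, 0, 0], [0, 0, 0, 0, 0, 0, 0]]}'

```text
clock: 6.45
eef_pos: [528.9, -155.4, 95.8]
tool_rot: [3.141, -0.001, 2.926]
force: [0.9, -0.5, 10.9]
width: -0.2
gripper_force: 5.4
```

Converted, 1 mm / 600 = 0.0017.

Call:
nudge_tcp --ticks '{"deltas": [[0, 0, 0.0017, 0, 0, 0, 0], [0, 0, 0.0017, 0, 0, 0, 0], [0, 0, 0, 0, 0, 0, 0], [0, 0, 0, 0, 0, 0, 0], [0, 0, 0, 0, 0, 0, 0], [0, 0, 0, 0, 0, 0, 0]]}'

```text
clock: 7.05
eef_pos: [528.9, -155.4, 95.1]
tool_rot: [3.141, -0.001, 2.926]
force: [-3.6, 0.6, 22.0]
width: 0.1
gripper_force: 10.9
```

On the solid stop: 22 N at 95 mm, held. Now a slow rise.

Call:
nudge_tcp --ticks '{"deltas": [[0, 0, -0.0033, 0, 0, 0, 0], [-0.0003, 0, -0.005, 0, 0, 0, 0], [-0.0003, 0, -0.005, 0, 0, 0, 0], [-0.0005, 0, -0.005, 0, 0, 0, 0], [-0.0005, 0, -0.005, 0, 0, 0, 0], [-0.0007, 0, -0.005, 0, 0, 0, 0], [-0.0007, 0, -0.005, 0, 0, 0, 0], [-0.0008, 0, -0.005, 0, 0, 0, 0], [-0.0008, 0, -0.005, 0, 0, 0, 0], [-0.001, 0, -0.005, 0, 0, 0, 0], [-0.0012, 0, -0.005, 0, 0, 0, 0], [-0.0012, 0, -0.005, 0, 0, 0, 0]]}'

```text
clock: 8.25
eef_pos: [533.3, -156.4, 128.2]
tool_rot: [3.141, -0.002, 2.926]
force: [-0.1, -0.2, 4.1]
width: -0.1
gripper_force: 2.3
```

Call:
nudge_tcp --ticks '{"deltas": [[-0.0013, 0, -0.005, 0, 0, 0, 0], [-0.0013, 0, -0.005, 0, 0, 0, 0], [-0.0013, 0, -0.005, 0, 0, 0, 0], [-0.0015, 0, -0.005, 0, 0, 0, 0], [-0.0015, 0, -0.005, 0, 0, 0, 0], [-0.0017, 0, -0.005, 0, 0, 0, 0], [-0.0017, 0, -0.005, 0, 0, 0, 0], [-0.0017, 0, -0.005, 0, 0, 0, 0], [-0.0017, 0, -0.005, 0, 0, 0, 0], [-0.0017, 0, -0.005, 0, 0, 0, 0], [-0.0017, 0, -0.005, 0, 0, 0, 0], [-0.0008, 0, -0.0033, 0, 0, 0, 0]]}'

```text
clock: 9.45
eef_pos: [545.3, -159.0, 163.6]
tool_rot: [3.141, 0.001, 2.926]
force: [-0.3, 0.0, 2.6]
width: 0.3
gripper_force: 1.1
```

Near the top; continue slowly until contact ends, then go clear.

Converted, -15 mm / 600 = -0.025, -10 mm / 600 = -0.0167.

Call:
nudge_tcp --ticks '{"deltas": [[0, 0, -0.0017, 0, 0, 0, 0], [0, 0, -0.0017, 0, 0, 0, 0], [0, 0, -0.0017, 0, 0, 0, 0], [0, 0, -0.0033, 0, 0, 0, 0], [0, 0, -0.0033, 0, 0, 0, 0], [0, 0, -0.0083, 0, 0, 0, 0], [0, 0, -0.0167, 0, 0, 0, 0], [0, 0, -0.025, 0, 0, 0, 0], [0, 0, -0.025, 0, 0, 0, 0], [0, 0, -0.0167, 0, 0, 0, 0], [0, 0, 0, 0, 0, 0, 0], [0, 0, 0, 0, 0, 0, 0]]}'

```text
clock: 10.65
eef_pos: [544.6, -159.0, 225.4]
tool_rot: [3.142, 0.0, 2.926]
force: [-0.2, -0.1, -0.4]
width: -0.4
gripper_force: 0.0
```

Run:
```python
from h import *
b=get_image("side")[165:305,290:430];b=cv2.resize(b,(600,600))
cv2.imwrite("pics/s3.png",np.clip(b*1.8,0,255).astype(np.uint8))
```

```text
(no output)
```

View pics/s3.png

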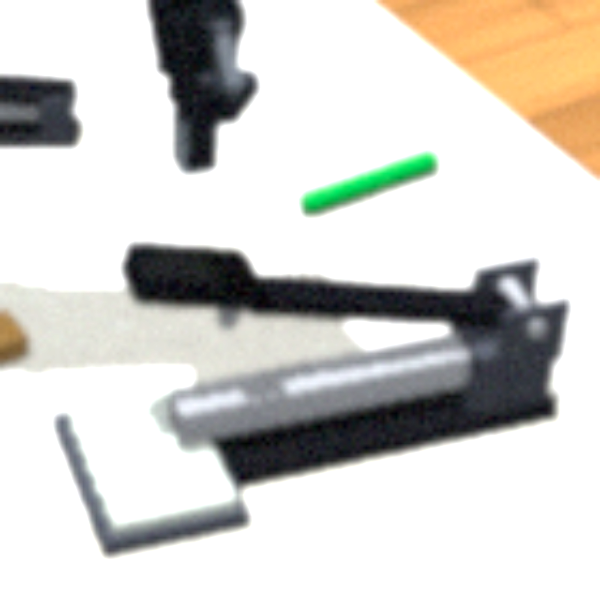

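The arm is fully raised with its pad at (185,275), the cards look undisturbed, and the fingertips at (195,165) are clear of it.

```bash
python3 -c "
from cell import ctrl, telemetry, get_image, calibration
print(ctrl.finish_job())"
```

```text
the job is handed in; nothing more can be done
None
```

I pressed the stapler arm fully down onto its stop, held it there for about 0.4 s, let it rise under the fingers over about 2.5 s, and handed the job in with the gripper clear; the last picture shows the arm up and the cards in place, but no verdict came back.

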